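Uncover the pan and open the push-and-turn cleaner jar

TASK

The small steel pan is due for a soak with a cleaning tablet. Take its lid off by the strap handle and prop it against the square canister: lower edge on the table, at a steep slant of about 45 to 70 degrees, handle side outwards, and let go of it. Then open the white jar of cleaning tablets: push its safety cap down, keep it pushed while you turn it anticlockwise until it is free, and lift it straight off; finish while still holding the cap level about 5 cm above the jar's open mouth, with the jar standing on the table and the lid still leaning. Do not tip or lift the jar, and do not knock the tea glass or the salt shaker aside.

Things in the scene. Friction and masses are not known exactly. Their poses are not given: they have to be found in the camera images.
- pan: Open rectangular stainless steel pan, 162 (its x) x 176 (its y) mm at the rim, 67 mm high, 0.6 kg, loose on the table, left or right of the middle. Origin: centre of its underside; z up.
- pan_lid: Flat stainless steel lid, 162 (its x) x 176 (its y) mm, plate 5 mm thick, 0.16 kg, lying loose on the pan's rim at the start. Origin: centre of its underside; z points out of the handle side. At the start its y axis lies within 35 degrees of straight ahead (+x).
- lid_handle (a point): Centre of the strap handle in the middle of the lid's top, 16 mm above the lid's underside. The handle is 64 mm long along the lid's y, 12 mm wide along its x, its top 23 mm above the underside; pinch it across its 12 mm. Nothing fits under the strap; fingertips stop at the plate.
- canister: Square canister in the middle behind the work, 90 x 90 mm, full (1.2 kg), loose; upright sides to 133 mm, a small knob on top to 150 mm. Origin: centre of its underside; x and y square to its sides, the -x side faces roughly the robot. The lid with its 176 mm way up the slope, foot 90 mm in front of that side, rests on the 133 mm edge and slants 56 degrees.
- jar: White round jar of cleaning tablets, full (1.5 kg), loose, on the other side of the middle than the pan. 84 mm across to 78 mm height, shoulder 68 mm across at 94 mm, neck 40 mm across up to the mouth at 118 mm. It stays put while the cap is pressed and turned. Origin: centre of its underside, z up; its yaw is random and does not matter.
- cap: White ribbed push-and-turn cap on the jar, 60 mm across, 30 mm high, 0.05 kg; a free part, held by three lugs inside it that sit under bayonet tracks on the jar's neck. Origin: centre of its lower rim, z up. At the start it is locked, its rim 101 mm above the table (7 mm above the jar's shoulder), its x axis along the jar's x axis.
- cap_top (a point): Centre of the cap's flat top, 30 mm above its origin. A spring inside pushes the cap up: 4 N at the start, 9 N when pressed 5 mm, 11 N at 7 mm, where it stops on the shoulder. It must be held down at least 3 mm (5 is good) to turn at all.
- jar_mouth (a point): Centre of the jar's open mouth, 118 mm above the jar's origin, on its axis. Pressed, the cap turns anticlockwise (seen from above) on the jar; between 50 degrees and the stop at 66 degrees (60 is good) it is free to go straight up. Unpressed or turned less it stays caught.
- tea_glass: Waisted clear tea glass, 61 mm across, 88 mm high, loose; a bystander. Origin: centre of its underside.
- salt_shaker: Small glass salt shaker with a metal top, 44 mm across, 90 mm high, loose; a bystander. Origin: centre of its underside.
Mind the look-alikes: they are no part of the job. Leave any pink or red look-alike of the cap alone.

How it is judged:
By the outcome, as a careful person would: the job done as asked, in the order asked, and still so for the second after the job is handed in, while the arm keeps its last pose, push and grip.
It also fails if it takes over 54 s, if anything falls off the work surface, if the arm or the gripper's body presses on something with over 40 N, if the wrist force passes 120 N, or if a joint passes its speed limit or range.

ROBOT

A 6-joint arm with a two-finger parallel gripper is mounted at the origin on a cart in front of the work surface, level with it; the furniture and walls round the work are solid. World frame = base frame: x ahead of the robot, y to its left, z up, the work surface at z = 0. Lengths are in mm, angles in degrees, forces in N, time in s.
With the tool pointing down it reaches from about 350 to 850 mm from the base axis. Payload 8.1 kg.
Tool frame: the origin (TCP) lies at the very end of the fingers, on their centre line; the grasp point (between the pads) lies 19 mm behind it; z points along the fingers, y is the line along which they close (so a half turn about z gives the same grasp; the last joint's range is limited). The gripper opens to 85 mm and grips with 20 to 120 N. Pads are 22 mm wide; open, the fingers measure 114 mm over their backs; the gripper's body (76 mm by 85 mm) begins 54 mm behind the grasp point. The pads swing forward as they close: fully open they stand 13 mm farther back than shut.
Start: joints at [-75.596, 7.471, 85.268, -0, 87.261, -4.893], TCP at [198.301, -566.288, 231.292] pointing down, gripper open.
Joint ranges: [-169.43, 169.43], [-51.17, 129.36], [1.28, 143.12], [-76.62, 256.62], [0, 156.53], [-152.29, 152.29]. Speed limits (degrees/s): [136.94, 136.94, 159.86, 180, 180, 180].

INTERFACE

Orientations are given as [roll, pitch, yaw] about the fixed x, y, z axes, in that order (R = Rz(yaw) Ry(pitch) Rx(roll)).
In Python, from bench import sense, eyes, job, models gives the robot as it stands. The module is installed in compiled form; this text tells all that it offers.
- The arm moves only by the tool apply_moves, never from a script. Its argument "rows" is a list of rows, each a list of 6 numbers: the shift along the tool's x, y, z in mm, then the turn, a rotation vector about the tool's x, y, z in rad. In form: [[dx, dy, dz, rx, ry, rz], ...]. A call has exactly 5 rows; each row shifts and turns the commanded pose from where the row before left it, along the tool's axes as they then stand; what a row does not reach is not made up. A row lasts 1/8 s, in which the tool goes at most 62.5 mm and 10.7 degrees, less where a joint would pass 70% of its speed; a pose out of reach is approached as far as the arm can. A call is refused whole if a number of a shift passes 62.5 or a number of a turn 0.188, either way. A call with a gripper value outside its range is refused whole. "fingers" is the finger opening in mm, from 0 to 85.4, set as the call begins (left out, the last holds). The fingers move at their own pace and stop on an object; "grip_force" is the grip in N (left out, the last holds). Time passes only in rows, so rows that do not move let the fingers close, or fill a call up. It gives the time, the measured TCP pose, the force, the opening and the grip force at its end, in the units of the state.
- sense(): the state, without advancing time (a new reading comes with each control period).
- eyes.snapshot(name): name is "scene" or "top"; returns (picture, depth): 480x640x3 uint8, red, green, blue; 480x640 float32, mm along the optical axis (not along the pixel's ray), 0 where there is no reading.
- eyes.get_calibration(name): a dict with "intrinsics" (3x3 intrinsics, pixels), "R" (3x3) and "t" (3): a world point X has camera coordinates R X + t. Camera axes: x right, y down, z forward; pixel columns grow to the right and rows downward; lengths in mm; the calibration is good to about 2 mm. A picture is of the moment at which its call begins. get_calibration takes no time and is no camera call.
- job.hand_in(): hands the job in; it is judged then, once.
Trained networks look in the newest picture that a camera, given by its name, has taken for a name from the list of things; names that differ only in an ending like _2 or _b are one class to them, and where a whole thing is asked for, a point or a joint stands for the part that bears it (a point fixed in the world has none). Each returns a list of dicts, best first, with "confidence" (0 to 1); they miss things now and then, are a little off and sometimes report something else, mostly with a low value. They report only what shows in the picture. A call takes as long as a camera call. They do not tell look-alikes from the thing itself.
- models.boxes_of(name, camera): "xyz" ([x, y, z] in mm, in world coordinates, good to about 4 mm: the middle of the surface that is visible of it).
- models.cut_out(name, camera): "pixels" (480x640 bool, what is visible of it).
- models.place_of(name, camera): "xyz" ([x, y, z] in mm, in world coordinates, good to about 4 mm: a listed point, or the origin of a listed thing).
The state is a dict: "time": time; "joint_pos": joint angles; "qd": joint speeds; "joint_efforts": joint torques, N m; "tool_pos": TCP position; "tcp_rot": TCP orientation; "ft_force": force on the tool from outside, world axes, zero at the start; "wrist_torque": the same for the moment, N m; "finger_gap": finger opening in mm; "grip_force": force on a finger pad.
Only numpy, scipy, OpenCV 4.12 (cv2) and the standard library are available. Lean on these libraries where they do the work, as an engineer would, in place of code of your own. Each camera call takes 0.05 s, during which the arm holds its last target. There are 200 camera calls.

## Working session

There is one attempt and no reset: what is moved stays moved. The work goes in short steps, Python scripts to look and compute and a tool call to move; the robot and the scene stay as the last step left them, time stands still between calls to the robot, and variables do not carry over. Pictures are saved under pics/ and viewed, at most 10 in all, crops included, and the job is handed in when it is done.

Besides the shell and the picture viewer there is one more tool, called as name([rows], argument=value, ...), one row to a line, values as JSON. apply_moves: Moves the arm, as the interface text tells. Its arguments: {"type":"object","properties":{"rows":{"type":"array"},"fingers":{"type":"number"},"grip_force":{"type":"number"}},"required":["rows"]}

```bash
mkdir -p pics
cat > h.py <<'E'
import numpy as np, cv2
from bench import sense, eyes, job, models
from scipy.spatial.transform import Rotation as Ro
def cloud(name):
    p,d=eyes.snapshot(name); c=eyes.get_calibration(name); K=np.array(c["intrinsics"]);R=np.array(c["R"]);t=np.array(c["t"])
    v,u=np.mgrid[:480,:640]; X=np.stack([(u-K[0,2])/K[0,0]*d,(v-K[1,2])/K[1,1]*d,d],-1)
    W=(X-t)@R; W[d==0]=np.nan
    return p,d,W
E
python3 - <<'E'
from h import *
for n in("scene","top"):
    p,d,W=cloud(n); cv2.imwrite(f"pics/{n}0.png",p[...,::-1]); np.savez(f"/tmp/{n}.npz",p=p,W=W)
    for o in "pan_lid lid_handle canister jar cap cap_top tea_glass salt_shaker".split():
        print(n,o,[(np.round(r["xyz"]).tolist(),round(r["confidence"],2)) for r in models.place_of(o,n)])
s=sense();print({k:np.round(v,2) for k,v in s.items()})
E
```

```text
scene pan_lid [([482.0, -247.0, 64.0], 0.71)]
scene lid_handle [([483.0, -244.0, 84.0], 0.9)]
scene canister [([725.0, -42.0, -0.0], 0.82)]
scene jar [([499.0, 324.0, -1.0], 0.7)]
scene cap [([464.0, 444.0, -3.0], 0.81), ([498.0, 199.0, 1.0], 0.77), ([494.0, 329.0, 101.0], 0.67), ([370.0, 298.0, -1.0], 0.65)]
scene cap_top [([370.0, 298.0, 32.0], 0.87), ([498.0, 200.0, 30.0], 0.85), ([502.0, 328.0, 133.0], 0.74), ([461.0, 451.0, 32.0], 0.73)]
scene tea_glass [([693.0, 271.0, 1.0], 0.87)]
scene salt_shaker [([676.0, -186.0, -2.0], 0.78), ([723.0, -43.0, 3.0], 0.43)]
top pan_lid [([480.0, -249.0, 70.0], 0.6)]
top lid_handle [([488.0, -239.0, 83.0], 0.93), ([679.0, -186.0, -1.0], 0.24)]
top canister [([726.0, -45.0, -1.0], 0.67)]
top jar [([498.0, 328.0, -0.0], 0.81)]
top cap [([461.0, 446.0, -1.0], 0.97), ([496.0, 330.0, 96.0], 0.64), ([369.0, 304.0, -0.0], 0.57)]
top cap_top [([500.0, 197.0, 31.0], 0.92), ([367.0, 303.0, 30.0], 0.88), ([497.0, 329.0, 131.0], 0.59)]
top tea_glass [([698.0, 266.0, 3.0], 0.92)]
top salt_shaker [([681.0, -187.0, 1.0], 0.75)]
{'time': np.float64(0.9), 'joint_pos': array([-75.6 ,   7.47,  85.27,  -0.  ,  87.26,  -4.89]), 'qd': array([ 0.06,  0.04, -0.02,  0.04, -0.09,  0.02]), 'joint_efforts': array([  0.  , -56.93, -50.09,  -0.  ,   0.  ,   0.  ]), 'tool_pos': array([ 198.3 , -566.29,  231.3 ]), 'tcp_rot': array([180. ,   0. ,  19.3]), 'ft_force': array([-0.92,  0.47, -0.33]), 'wrist_torque': array([ 0.  ,  0.  , -0.01]), 'grip_force': np.float64(0.0), 'finger_gap': np.float64(85.35)}
```

View pics/scene0.png

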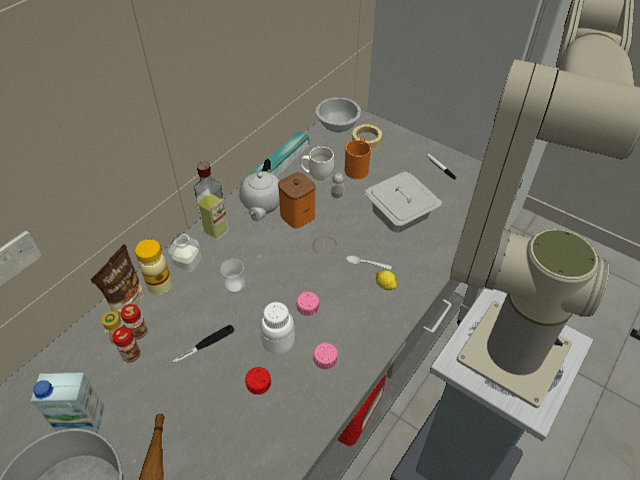

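View pics/top0.png

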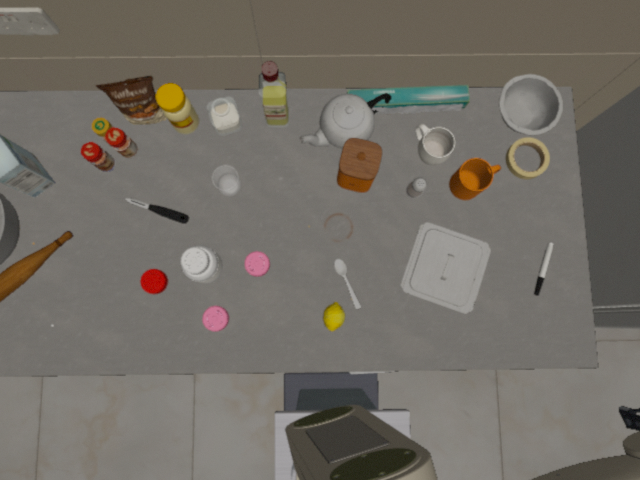

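Run:
```python
from h import *
for n in("scene","top"):
    W=np.load(f"/tmp/{n}.npz")["W"]; c=eyes.get_calibration(n);print(n,np.round(-np.array(c["R"]).T@np.array(c["t"])))
    def sel(x0,x1,y0,y1,z0,z1):
        m=(W[...,0]>x0)&(W[...,0]<x1)&(W[...,1]>y0)&(W[...,1]<y1)&(W[...,2]>z0)&(W[...,2]<z1); return W[m]
    def rect(P,l):
        if len(P)<5: print(n,l,len(P));return
        print(n,l,len(P),[np.round(a,1) for a in cv2.minAreaRect(P[:,:2].astype(np.float32))],np.round(np.median(P,0),1))
    rect(sel(350,620,-380,-120,62,78),"lid"); rect(sel(350,620,-380,-120,85,105),"handle")
    rect(sel(640,820,-120,40,125,140),"cantop"); rect(sel(640,820,-120,40,30,128),"canside")
    rect(sel(440,560,270,390,122,140),"cap"); rect(sel(630,740,210,330,15,100),"glass");rect(sel(630,740,-230,-130,15,100),"salt")
```

```text
scene [ -43.  888. 1284.]
scene lid 2311 [array([ 480.4, -244.1]), array([181.5, 183.4]), np.float64(70.1)] [ 477.3 -235.    69.8]
scene handle 50 [array([ 478.2, -244.2]), array([17.8, 53.1]), np.float64(58.3)] [ 475.9 -242.7   88.7]
scene cantop 634 [array([726. , -45.3]), array([93.5, 94.7]), np.float64(69.7)] [722.  -39.8 131.1]
scene canside 1469 [array([751.8, -32.6]), array([164.6, 114.8]), np.float64(15.2)] [739.   -8.3  79.3]
scene cap 441 [array([495.9, 328. ]), array([60.4, 58.1]), np.float64(87.8)] [494.3 330.3 130.1]
scene glass 647 [array([695.8, 269.3]), array([60.8, 64.6]), np.float64(83.7)] [695.  269.3  56.9]
scene salt 279 [array([ 700.9, -194.2]), array([42.2, 93.9]), np.float64(71.1)] [ 672.4 -177.9   56.4]
top [ 362.   66. 1282.]
top lid 5375 [array([ 479.7, -248.3]), array([177.1, 176.9]), np.float64(69.2)] [ 477.9 -246.    71. ]
top handle 132 [array([ 479.3, -247.4]), array([13.9, 57.1]), np.float64(70.7)] [ 477.9 -246.9   89.3]
top cantop 1383 [array([724.6, -49.3]), array([91.4, 93. ]), np.float64(75.1)] [722.2 -49.  132.4]
top canside 1309 [array([747.3, -29.6]), array([145.1, 136. ]), np.float64(0.1)] [795.4 -22.4  83.8]
top cap 577 [array([495.4, 324. ]), array([57.2, 57.9]), np.float64(62.6)] [495.8 323.7 131.6]
top glass 526 [array([694.6, 265.9]), array([60.5, 60.3]), np.float64(74.6)] [700.8 268.6  63.2]
top salt 319 [array([ 701.4, -197.6]), array([41. , 91.3]), np.float64(74.3)] [ 670.7 -186.6   75.3]
```

The scene view shows the lidded pan at (403,195) and its handle at (404,192). The canister is at (297,200), the white jar with its ribbed white cap at (277,325), the glass at (232,275) and the shaker at (338,185).

Cap candidates in the scene view are: white on the jar (277,313), pink (308,303), pink (326,355) and red (258,380). Only the white one on the jar, top at z≈131, fits the description. Next I'll confirm it in a crop and refine the canister yaw.

```bash
cat >> h.py <<'E'
def plan(R0,p0,R1,p1,n,rnd=True):
    "rows in tool axes from pose 0 to pose 1 in n rows"
    rv=(R0.inv()*R1).as_rotvec()/n; rows=[];R=R0;d=(np.array(p1)-p0)/n
    for i in range(n):
        rows.append(np.r_[np.round(R.inv().apply(d),1),np.round(rv,4)]); R=R*Ro.from_rotvec(rv)
    return rows
def E(r): return Ro.from_euler("xyz",r,degrees=True)
def go(r,p,n,s=None):
    s=s or sense()
    rows=plan(E(s["tcp_rot"]),s["tool_pos"],r if isinstance(r,Ro) else E(r),p,n)
    for k in range(0,n,5): print([x.tolist() for x in rows[k:k+5]])
E
python3 - <<'E'
from h import *
p=np.load("/tmp/scene.npz")["p"]; cv2.imwrite("pics/crop.png",cv2.resize(p[280:400,230:350],None,fx=4,fy=4,interpolation=2)[...,::-1])
rng=np.random.default_rng(0)
for n in("scene","top"):
    W=np.load(f"/tmp/{n}.npz")["W"].reshape(-1,3)
    m=(np.hypot(W[:,0]-725,W[:,1]+47)<66)&(W[:,2]>25)&(W[:,2]<122); P=W[m]
    # vertical planes: RANSAC lines in xy
    Q=P[:,:2]
    for k in range(2):
        best=None
        for _ in range(1500):
            a,b=Q[rng.choice(len(Q),2,replace=False)]
            if np.hypot(*(a-b))<30: continue
            nn=np.array([-(b-a)[1],(b-a)[0]])/np.hypot(*(b-a)); i=abs((Q-a)@nn)<2
            if best is None or i.sum()>best.sum(): best=i
        vx,vy,x,y=cv2.fitLine(Q[best].astype(np.float32),cv2.DIST_HUBER,0,.01,.01).ravel()
        print(n,best.sum(),len(Q),"dir",np.degrees(np.arctan2(vy,vx)),"pt",x,y); Q=Q[~best]
    m=(np.hypot(W[:,0]-725,W[:,1]+47)<75)&(W[:,2]>128)&(W[:,2]<136); T=W[m][:,:2]
    # smallest square hull angle
    for a in range(-24,0,3):
        c,s=np.cos(np.radians(a)),np.sin(np.radians(a)); u=T@[c,s]; v=T@[-s,c]
        lo,hi=np.percentile(u,[.7,99.3]);l2,h2=np.percentile(v,[.7,99.3]);cu,cv=(lo+hi)/2,(l2+h2)/2
        print(a,round(hi-lo,1),round(h2-l2,1),np.round([cu*c-cv*s,cu*s+cv*c],1))
s=sense(); go([180,0,-20],[480,-246,150],15)
E
```

```text
scene 250 855 dir 75.32817 pt 685.311 -32.575058
scene 215 605 dir -16.026583 pt 737.6229 -3.9686136
-24 92.2 91.5 [725.  -44.6]
-21 91.0 90.1 [725.6 -44.3]
-18 90.0 88.8 [725.6 -44.2]
-15 89.3 89.1 [725.1 -44.3]
-12 90.5 88.5 [725.1 -44.3]
-9 90.6 89.0 [725.4 -44.4]
-6 90.3 90.7 [725.3 -44.5]
-3 91.3 92.5 [725.  -44.6]
top 276 396 dir 74.956215 pt 682.3808 -37.649525
top 60 120 dir 75.30076 pt 684.9159 -42.532887
-24 91.5 90.4 [724.5 -49.2]
-21 89.6 89.1 [724.6 -49.3]
-18 89.3 88.8 [724.7 -49.4]
-15 88.9 88.4 [724.8 -49.6]
-12 89.8 88.9 [724.8 -49.5]
-9 90.5 89.7 [724.8 -49.5]
-6 91.8 91.1 [724.9 -49.5]
-3 92.9 92.8 [725.1 -49.4]
[[24.8, -13.9, 5.4, 0.0, 0.0, 0.0457], [24.1, -15.1, 5.4, 0.0, 0.0, 0.0457], [23.4, -16.2, 5.4, 0.0, 0.0, 0.0457], [22.6, -17.2, 5.4, 0.0, 0.0, 0.0457], [21.8, -18.2, 5.4, 0.0, 0.0, 0.0457]]
[[21.0, -19.2, 5.4, 0.0, 0.0, 0.0457], [20.1, -20.1, 5.4, 0.0, 0.0, 0.0457], [19.1, -21.0, 5.4, 0.0, 0.0, 0.0457], [18.2, -21.9, 5.4, 0.0, 0.0, 0.0457], [17.1, -22.7, 5.4, 0.0, 0.0, 0.0457]]
[[16.1, -23.5, 5.4, 0.0, 0.0, 0.0457], [15.0, -24.2, 5.4, 0.0, 0.0, 0.0457], [13.9, -24.8, 5.4, 0.0, 0.0, 0.0457], [12.7, -25.4, 5.4, 0.0, 0.0, 0.0457], [11.5, -26.0, 5.4, 0.0, 0.0, 0.0457]]
```

View pics/crop.png

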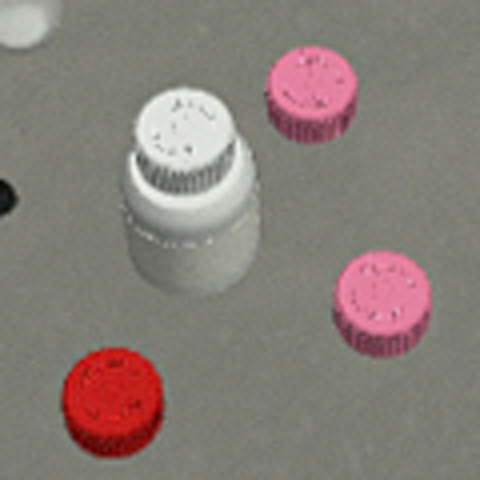

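The crop shows the white cap on the jar at (185,125) as the real one. The pink ones at (312,90) and (383,300) and the red one at (113,400) lie on the table and are look-alikes. I'm moving above the lid.

apply_moves([
  [24.8,-13.9,5.4,0,0,0.0457],
  [24.1,-15.1,5.4,0,0,0.0457],
  [23.4,-16.2,5.4,0,0,0.0457],
  [22.6,-17.2,5.4,0,0,0.0457],
  [21.8,-18.2,5.4,0,0,0.0457],
], fingers=45, grip_force=60)

```text
time: 1.52
tool_pos: [292.7, -458.8, 204.2]
tcp_rot: [180.0, -0.0, 6.1]
ft_force: [0.5, -0.4, 0.4]
finger_gap: 44.9
grip_force: 0.0
```

apply_moves([
  [21.0,-19.2,5.4,0,0,0.0457],
  [20.1,-20.1,5.4,0,0,0.0457],
  [19.1,-21.0,5.4,0,0,0.0457],
  [18.2,-21.9,5.4,0,0,0.0457],
  [17.1,-22.7,5.4,0,0,0.0457],
])

```text
time: 2.15
tool_pos: [386.6, -352.1, 177.3]
tcp_rot: [180.0, -0.0, -7.0]
ft_force: [-0.1, 0.2, 0.3]
finger_gap: 44.8
grip_force: 0.0
```

apply_moves([
  [16.1,-23.5,5.4,0,0,0.0457],
  [15.0,-24.2,5.4,0,0,0.0457],
  [13.9,-24.8,5.4,0,0,0.0457],
  [12.7,-25.4,5.4,0,0,0.0457],
  [11.5,-26.0,5.4,0,0,0.0457],
])

```text
time: 2.78
tool_pos: [480.6, -245.3, 150.3]
tcp_rot: [180.0, -0.0, -20.1]
ft_force: [0.3, 0.6, -0.6]
finger_gap: 45.3
grip_force: 0.0
```

Run:
```python
from h import *
s=sense();print({k:np.round(v,2).tolist() for k,v in s.items()})
go([180,0,-20],[480,-246,76],5)
```

```text
{'time': 2.78, 'joint_pos': [-32.48, 1.15, 100.5, -0.0, 78.33, 77.58], 'qd': [24.22, 9.98, -5.42, -0.03, -4.63, 44.75], 'joint_efforts': [-2.45, -50.53, -47.49, 0.03, 0.26, -1.65], 'tool_pos': [480.55, -245.27, 150.29], 'tcp_rot': [179.99, -0.02, -20.07], 'ft_force': [0.25, 0.58, -0.6], 'wrist_torque': [-0.01, -0.01, 0.01], 'grip_force': 0.0, 'finger_gap': 45.35}
[[-0.1, 0.2, 14.9, 0.0, -0.0001, -0.0002], [-0.1, 0.2, 14.9, 0.0, -0.0001, -0.0002], [-0.1, 0.2, 14.9, 0.0, -0.0001, -0.0002], [-0.1, 0.2, 14.9, 0.0, -0.0001, -0.0002], [-0.1, 0.2, 14.9, 0.0, -0.0001, -0.0002]]
```

Run:
```python
from h import *
R=E([180,0,-20.])*Ro.from_rotvec([0,-np.radians(20),0])
go(R,[480,-246,79],10)
```

```text
[[-0.0, 0.1, 7.1, -0.0, -0.0349, -0.0001], [0.2, 0.1, 7.1, -0.0, -0.0349, -0.0001], [0.5, 0.1, 7.1, -0.0, -0.0349, -0.0001], [0.7, 0.1, 7.1, -0.0, -0.0349, -0.0001], [1.0, 0.1, 7.1, -0.0, -0.0349, -0.0001]]
[[1.2, 0.1, 7.0, -0.0, -0.0349, -0.0001], [1.5, 0.1, 7.0, -0.0, -0.0349, -0.0001], [1.7, 0.1, 6.9, -0.0, -0.0349, -0.0001], [1.9, 0.1, 6.9, -0.0, -0.0349, -0.0001], [2.2, 0.1, 6.8, -0.0, -0.0349, -0.0001]]
```

apply_moves([
  [0,0.1,7.1,0,-0.0349,0],
  [0.2,0.1,7.1,0,-0.0349,0],
  [0.5,0.1,7.1,0,-0.0349,0],
  [0.7,0.1,7.1,0,-0.0349,0],
  [1,0.1,7.1,0,-0.0349,0],
])

```text
time: 3.4
tool_pos: [479.8, -246.4, 114.5]
tcp_rot: [180.0, 10.0, -20.0]
ft_force: [-0.7, 0.5, -0.5]
finger_gap: 44.9
grip_force: 0.0
```

apply_moves([
  [1.2,0.1,7.0,0,-0.0349,0],
  [1.5,0.1,7.0,0,-0.0349,0],
  [1.7,0.1,6.9,0,-0.0349,0],
  [1.9,0.1,6.9,0,-0.0349,0],
  [2.2,0.1,6.8,0,-0.0349,0],
])

```text
time: 4.03
tool_pos: [479.5, -246.9, 78.8]
tcp_rot: [180.0, 20.0, -20.0]
ft_force: [-0.6, -0.3, 0.7]
finger_gap: 45.3
grip_force: 0.0
```

Run:
```python
from h import *
from scipy.optimize import least_squares
s=sense();print({k:np.round(v,2).tolist() for k,v in s.items()})
s2=(s["joint_pos"],s["tool_pos"])
D=[([-75.596,7.471,85.268,0,87.261,-4.893],[198.301,-566.288,231.292]),([-32.48,1.15,100.5,0,78.33,77.58],[480.55,-245.27,150.29]),s2]
def f(p):
    a,b,h,L,r0=p;o=[]
    for q,t in D:
        q=np.radians(q);r=np.sqrt(t[0]**2+t[1]**2-51**2); A=q[1]+q[2];S=A+q[4]
        o+=[r0+a*np.sin(q[1])+b*np.sin(A)+L*np.sin(S)-r,h+a*np.cos(q[1])+b*np.cos(A)+L*np.cos(S)-t[2]]
    return o
r=least_squares(f,[455,550,160,350,0]);print(r.x,r.fun)
```

```text
{'time': 4.03, 'joint_pos': [-30.3, 24.86, 83.36, -3.52, 91.53, 80.2], 'qd': [1.51, 19.35, -14.77, -2.28, 11.28, 1.67], 'joint_efforts': [-0.11, -67.75, -42.43, -0.34, 2.05, -0.06], 'tool_pos': [479.5, -246.9, 78.8], 'tcp_rot': [180.0, 20.04, -19.98], 'ft_force': [-0.62, -0.34, 0.69], 'wrist_torque': [-0.04, -0.15, 0.02], 'grip_force': 0.0, 'finger_gap': 45.26}
[454.5721155  541.28760647 298.51610668 492.46366316  -2.08544961] [-0.14384786 -0.39256053  0.2387514   0.93936862 -0.09490354 -0.54680812]
```

apply_moves([
  [0,0,0,0,0,0],
  [0,0,0,0,0,0],
  [0,0,0,0,0,0],
  [0,0,0,0,0,0],
  [0,0,0,0,0,0],
], fingers=0, grip_force=80)

```text
time: 4.65
tool_pos: [479.4, -246.9, 79.3]
tcp_rot: [180.0, 20.0, -20.0]
ft_force: [-1.0, -0.1, -0.3]
finger_gap: 10.3
grip_force: 78.8
```

Run:
```python
from h import *
s=sense();print({k:np.round(s[k],2).tolist() for k in("tool_pos","tcp_rot","ft_force","finger_gap","grip_force")})
# lift 130, tilted pose above drop, yaw -15 (canister)
c=np.array([np.cos(np.radians(-15)),np.sin(np.radians(-15)),0])
Rp=E([180,0,-20.])*Ro.from_rotvec([0,-np.radians(20),0])
go(Rp,[480,-246,200],5)
R2=E([180,0,-15.])*Ro.from_rotvec([0,np.radians(36),0])
p2=np.array([725,-47,0])-170*c; p2[2]=200
print(p2); go(R2,p2,10,dict(tcp_rot=Rp.as_euler("xyz",degrees=True),tool_pos=np.array([480,-246,200])))
```

```text
{'tool_pos': [479.36, -246.88, 79.29], 'tcp_rot': [179.99, 19.97, -19.98], 'ft_force': [-0.99, -0.05, -0.29], 'finger_gap': 10.29, 'grip_force': 78.83}
[[-8.2, -0.2, -22.7, 0.0, -0.0001, 0.0001], [-8.2, -0.2, -22.7, 0.0, -0.0001, 0.0001], [-8.2, -0.2, -22.7, 0.0, -0.0001, 0.0001], [-8.2, -0.2, -22.7, 0.0, -0.0001, 0.0001], [-8.2, -0.2, -22.7, 0.0, -0.0001, 0.0001]]
[560.79260953  -3.00076233 200.        ]
[[-0.7, -25.6, 0.2, 0.0013, 0.0977, -0.009], [-0.5, -25.6, 0.2, 0.0013, 0.0977, -0.009], [-0.3, -25.6, 0.2, 0.0013, 0.0977, -0.009], [-0.1, -25.6, 0.2, 0.0013, 0.0977, -0.009], [0.2, -25.6, 0.3, 0.0013, 0.0977, -0.009]]
[[0.4, -25.6, 0.3, 0.0013, 0.0977, -0.009], [0.5, -25.6, 0.4, 0.0013, 0.0977, -0.009], [0.7, -25.6, 0.5, 0.0013, 0.0977, -0.009], [0.9, -25.6, 0.6, 0.0013, 0.0977, -0.009], [1.1, -25.6, 0.7, 0.0013, 0.0977, -0.009]]
```

apply_moves([
  [-8.2,0,-22.7,0,0,0],
  [-8.2,0,-22.7,0,0,0],
  [-8.2,0,-22.7,0,0,0],
  [-8.2,0,-22.7,0,0,0],
  [-8.2,0,-22.7,0,0,0],
])

```text
time: 5.28
tool_pos: [479.5, -246.9, 200.4]
tcp_rot: [-180.0, 20.0, -20.0]
ft_force: [-0.1, -0.1, -2.1]
finger_gap: 10.8
grip_force: 78.6
```

```bash
cat >> h.py <<'E'
def lidfit(cam):
    "lid plane and rectangle in world; from the network mask"
    p,d,W=cloud(cam); L=models.cut_out("pan_lid",cam)
    if not L: print(cam,"no lid"); return p,None
    m=L[0]["pixels"]; m=cv2.erode(m.astype(np.uint8),np.ones((3,3)))>0
    P=W[m]; P=P[~np.isnan(P).any(1)]; best=None; rng=np.random.default_rng(0)
    for _ in range(600):
        a,b,c=P[rng.choice(len(P),3,replace=False)]; n=np.cross(b-a,c-a)
        if np.linalg.norm(n)<500: continue
        n/=np.linalg.norm(n); i=abs((P-a)@n)<2.5
        if best is None or i.sum()>best.sum(): best=i
    Q=P[best]; c=Q.mean(0); n=np.linalg.svd(Q-c,full_matrices=False)[2][2]; n*=np.sign(n[2])
    print(cam,L[0]["confidence"],len(P),best.sum(),"n",np.round(n,3),"slant",round(np.degrees(np.arccos(n[2])),1),"azim",round(np.degrees(np.arctan2(n[1],n[0])),1),"c",np.round(c,1),"min",np.round(Q.min(0),1),"max",np.round(Q.max(0),1))
    return p,Q
E
python3 - <<'E'
from h import *
s=sense();print({k:np.round(s[k],2).tolist() for k in("tool_pos","tcp_rot","ft_force","finger_gap","grip_force")})
for c in("scene","top"): p,Q=lidfit(c); cv2.imwrite(f"pics/lift_{c}.png",p[...,::-1])
E
```

```text
{'tool_pos': [479.5, -246.87, 200.38], 'tcp_rot': [-180.0, 20.0, -19.98], 'ft_force': [-0.05, -0.11, -2.09], 'finger_gap': 10.76, 'grip_force': 78.59}
scene 0.61 1633 1029 n [ 0.007 -0.002  1.   ] slant 0.4 azim -13.8 c [ 469.8 -231.   191.7] min [ 385.3 -327.2  188.5] max [ 574.6 -153.3  194.7]
top 0.72 1669 1182 n [0.025 0.077 0.997] slant 4.6 azim 72.1 c [ 490.6 -195.4  193.9] min [ 415.9 -256.5  189.6] max [ 582.7 -149.2  198.1]
```

View pics/lift_scene.png

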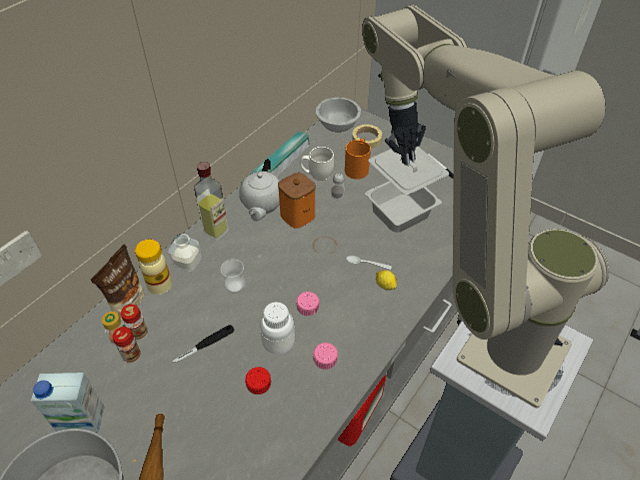

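The lid is lifted level at (408,165) and the open pan stays at (403,205). Next is tilting and carrying it towards the canister.

apply_moves([
  [-0.7,-25.6,0.2,0.0013,0.0977,-0.009],
  [-0.5,-25.6,0.2,0.0013,0.0977,-0.009],
  [-0.3,-25.6,0.2,0.0013,0.0977,-0.009],
  [-0.1,-25.6,0.2,0.0013,0.0977,-0.009],
  [0.2,-25.6,0.3,0.0013,0.0977,-0.009],
])

```text
time: 6.1
tool_pos: [519.3, -124.4, 198.0]
tcp_rot: [-179.3, -8.1, -17.6]
ft_force: [0.7, 0.2, -1.8]
finger_gap: 10.5
grip_force: 78.6
```

apply_moves([
  [0.4,-25.6,0.3,0.0013,0.0977,-0.009],
  [0.5,-25.6,0.3,0.0013,0.0977,-0.009],
  [0.7,-25.6,0.5,0.0013,0.0977,-0.009],
  [0.9,-25.6,0.6,0.0013,0.0977,-0.009],
  [1.1,-25.6,0.7,0.0013,0.0977,-0.009],
])

```text
time: 6.72
tool_pos: [559.3, -3.0, 197.9]
tcp_rot: [-180.0, -36.0, -15.0]
ft_force: [-0.3, 0.7, -1.2]
finger_gap: 10.6
grip_force: 78.6
```

Run:
```python
from h import *
s=sense();print({k:np.round(s[k],2).tolist() for k in("time","joint_pos","tool_pos","tcp_rot","ft_force","finger_gap","grip_force")})
for c in("scene","top"): p,Q=lidfit(c); cv2.imwrite(f"pics/tilt_{c}.png",p[...,::-1])
c=np.array([np.cos(np.radians(-15)),np.sin(np.radians(-15)),0])
R2=E([180,0,-15.])*Ro.from_rotvec([0,np.radians(36),0])
p=np.array([725,-47,0])-112*c; p[2]=115
go(R2,p,5)
p2=np.array([725,-47,0])-98*c; p2[2]=84
go(R2,p2,5,dict(tcp_rot=R2.as_euler("xyz",degrees=True),tool_pos=p))
```

```text
{'time': 6.72, 'joint_pos': [0.18, -30.23, 128.88, -12.13, 46.9, 110.7], 'tool_pos': [559.25, -2.98, 197.87], 'tcp_rot': [-179.98, -36.05, -14.96], 'ft_force': [-0.3, 0.68, -1.22], 'finger_gap': 10.61, 'grip_force': 78.61}
scene 0.8 2376 1354 n [-0.801  0.201  0.564] slant 55.7 azim 165.9 c [572.    8.  196.5] min [507.4 -88.2 124.4] max [630.3  77.4 265.3]
top 0.62 3085 2254 n [-0.791  0.21   0.575] slant 54.9 azim 165.1 c [582.  -10.1 220. ] min [521.  -94.2 133.2] max [629.3  74.7 266.5]
[[0.0, -0.1, 20.4, -0.0001, 0.0007, 0.0004], [0.0, -0.1, 20.4, -0.0001, 0.0007, 0.0004], [-0.0, -0.1, 20.4, -0.0001, 0.0007, 0.0004], [-0.0, -0.1, 20.4, -0.0001, 0.0007, 0.0004], [-0.0, -0.1, 20.4, -0.0001, 0.0007, 0.0004]]
[[-1.4, 0.0, 6.7, 0.0, 0.0, -0.0], [-1.4, 0.0, 6.7, 0.0, 0.0, -0.0], [-1.4, 0.0, 6.7, 0.0, 0.0, -0.0], [-1.4, 0.0, 6.7, 0.0, 0.0, -0.0], [-1.4, 0.0, 6.7, 0.0, 0.0, -0.0]]
```

View pics/tilt_scene.png

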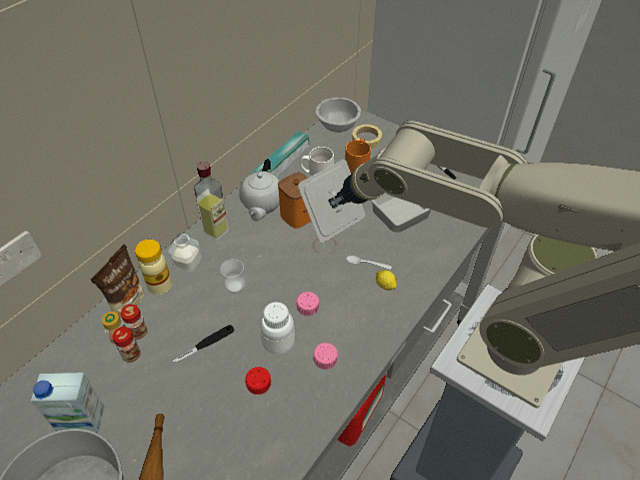

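The lid is held tilted at (332,200) in front of the canister at (295,200), with a fitted slant of 55–56 degrees square to it. I'm lowering it now.

apply_moves([
  [0,0,20.4,0,0,0],
  [0,0,20.4,0,0,0],
  [0,0,20.4,0,0,0],
  [0,0,20.4,0,0,0],
  [0,0,20.4,0,0,0],
])

```text
time: 7.55
tool_pos: [618.6, -20.9, 116.6]
tcp_rot: [180.0, -35.9, -15.1]
ft_force: [0.8, -0.0, -1.6]
finger_gap: 10.7
grip_force: 78.7
```

apply_moves([
  [-1.4,0,6.7,0,0,0],
  [-1.4,0,6.7,0,0,0],
  [-1.4,0,6.7,0,0,0],
  [-1.4,0,6.7,0,0,0],
  [-1.4,0,6.7,0,0,0],
])

```text
time: 8.18
tool_pos: [632.0, -22.9, 86.3]
tcp_rot: [-180.0, -36.0, -15.0]
ft_force: [0.1, -0.5, -1.8]
finger_gap: 10.4
grip_force: 78.7
```

Run:
```python
from h import *
s=sense();print({k:np.round(s[k],2).tolist() for k in("time","joint_pos","tool_pos","tcp_rot","ft_force","wrist_torque","finger_gap","grip_force")})
for c in("scene","top"): p,Q=lidfit(c)
C=np.array([725,-47]);c=np.array([np.cos(np.radians(-15)),np.sin(np.radians(-15))])
print("offset",(s["tool_pos"][:2]-C)@c)
for n in("top","scene"):
    p,d,W=cloud(n);W=W.reshape(-1,3)
    m=(np.hypot(W[:,0]-725,W[:,1]+47)<75)&(W[:,2]>128)&(W[:,2]<136); T=W[m][:,:2]; u=(T-C)@c
    print(n,np.percentile(u,[1,99]))
```

```text
{'time': 8.18, 'joint_pos': [-2.54, -6.89, 123.54, -15.2, 28.79, 113.51], 'tool_pos': [631.98, -22.86, 86.29], 'tcp_rot': [-179.97, -36.05, -14.98], 'ft_force': [0.13, -0.53, -1.82], 'wrist_torque': [0.07, 0.45, 0.01], 'finger_gap': 10.41, 'grip_force': 78.68}
scene 0.73 2090 1062 n [-0.803  0.204  0.56 ] slant 56.0 azim 165.8 c [643.  -11.9  82.8] min [ 578.3 -107.8   11.2] max [702.4  61.8 153.3]
top 0.61 2295 1653 n [-0.785  0.212  0.583] slant 54.4 azim 164.9 c [657.8 -31.1 113.7] min [ 598.1 -112.2   53.7] max [702.5  50.5 153.9]
offset -96.10200946427696
top [-61.4115431   44.27682401]
scene [-62.73101045  44.13135714]
```

apply_moves([
  [-0.8,0,0.8,0,0,0],
  [-0.8,0,0.8,0,0,0],
  [-0.8,0,0.8,0,0,0],
  [-0.8,0,0.8,0,0,0],
  [-0.8,0,0.8,0,0,0],
])

```text
time: 9.1
tool_pos: [630.8, -22.7, 80.6]
tcp_rot: [-180.0, -36.0, -15.0]
ft_force: [-0.0, -0.2, -2.0]
finger_gap: 10.4
grip_force: 78.7
```

Run:
```python
from h import *
s=sense();print({k:np.round(s[k],2).tolist() for k in("time","tool_pos","tcp_rot","ft_force","wrist_torque","finger_gap","grip_force")})
for c in("scene",): p,Q=lidfit(c)
C=np.array([725,-47]);c=np.array([np.cos(np.radians(-15)),np.sin(np.radians(-15))])
print("offset",(s["tool_pos"][:2]-C)@c)
```

```text
{'time': 9.1, 'tool_pos': [630.82, -22.68, 80.61], 'tcp_rot': [-179.98, -36.02, -14.99], 'ft_force': [-0.02, -0.21, -1.97], 'wrist_torque': [0.12, 0.48, 0.05], 'finger_gap': 10.37, 'grip_force': 78.67}
scene 0.97 2048 1032 n [-0.804  0.209  0.556] slant 56.2 azim 165.4 c [641.6 -12.9  78.2] min [ 576.6 -101.1    7.3] max [700.4  60.2 148.8]
offset -97.26942910437185
```

apply_moves([
  [-0.3,0,0.4,0,0,0],
  [-0.3,0,0.4,0,0,0],
  [-0.3,0,0.4,0,0,0],
  [-0.3,0,0.4,0,0,0],
  [0,0,0,0,0,0],
])

```text
time: 9.82
tool_pos: [630.8, -22.7, 78.6]
tcp_rot: [-180.0, -36.0, -15.0]
ft_force: [-0.7, 0.4, -1.2]
finger_gap: 10.4
grip_force: 78.7
```

apply_moves([
  [-0.3,0,0.4,0,0,0],
  [-0.3,0,0.4,0,0,0],
  [-0.3,0,0.4,0,0,0],
  [0,0,0,0,0,0],
  [0,0,0,0,0,0],
])

```text
time: 10.45
tool_pos: [631.3, -22.7, 77.9]
tcp_rot: [-180.0, -36.1, -15.0]
ft_force: [0.1, 0.1, 1.4]
finger_gap: 10.5
grip_force: 79.0
```

apply_moves([
  [0,0,0,0,0,0],
  [0,0,0,0,0,0],
  [0,0,0,0,0,0],
  [0,0,0,0,0,0],
  [0,0,0,0,0,0],
], fingers=36)

```text
time: 11.08
tool_pos: [630.8, -22.7, 77.2]
tcp_rot: [-180.0, -36.0, -15.0]
ft_force: [0.0, 0.1, 0.1]
finger_gap: 36.6
grip_force: 0.0
```

Run:
```python
from h import *
s=sense();print({k:np.round(s[k],2).tolist() for k in("time","joint_pos","tool_pos","tcp_rot","ft_force","wrist_torque","finger_gap","grip_force")})
for c in("scene","top"): p,Q=lidfit(c)
```

```text
{'time': 11.08, 'joint_pos': [-2.51, -6.05, 123.89, -15.81, 27.69, 114.23], 'tool_pos': [630.76, -22.65, 77.17], 'tcp_rot': [-179.98, -36.01, -14.99], 'ft_force': [0.03, 0.12, 0.1], 'wrist_torque': [0.13, 0.29, -0.08], 'finger_gap': 36.56, 'grip_force': 0.0}
scene 0.62 1921 986 n [-0.787  0.204  0.582] slant 54.4 azim 165.5 c [646.4 -10.3  75.6] min [ 580.4 -108.     6.1] max [701.3  56.  142.8]
top 0.97 2404 1650 n [-0.774  0.208  0.598] slant 53.3 azim 165.0 c [658.5 -33.2 102.9] min [ 599.8 -112.2   45.9] max [705.3  50.4 145.7]
```

The lid leans freely at about 54 degrees. I'm backing off along the tool axis and then moving to the jar.

apply_moves([
  [0,0,-10,0,0,0],
  [0,0,-15,0,0,0],
  [0,0,-20,0,0,0],
  [0,0,-25,0,0,0],
  [0,0,-25,0,0,0],
])

```text
time: 11.9
tool_pos: [576.1, -8.0, 155.1]
tcp_rot: [-180.0, -36.0, -15.0]
ft_force: [0.0, -0.6, 0.5]
finger_gap: 35.9
grip_force: 0.0
```

Run:
```python
from h import *
s=sense();print({k:np.round(s[k],2).tolist() for k in("time","joint_pos","tool_pos","tcp_rot","ft_force")})
for c in("scene","top"): p,Q=lidfit(c)
cv2.imwrite("pics/lean.png",eyes.snapshot("scene")[0][...,::-1])
go([180,0,-10],[496,327,210],10)
```

```text
{'time': 11.9, 'joint_pos': [-0.62, -23.85, 129.16, -13.01, 40.24, 111.71], 'tool_pos': [576.14, -8.04, 155.13], 'tcp_rot': [-179.96, -36.04, -14.99], 'ft_force': [0.04, -0.58, 0.49]}
scene 0.59 2443 1207 n [-0.779  0.206  0.592] slant 53.7 azim 165.2 c [645.  -18.7  77.2] min [ 579.2 -108.3    6.6] max [706.5  60.8 141.5]
top 0.63 3446 2435 n [-0.782  0.209  0.587] slant 54.1 azim 165.0 c [644.8 -28.3  82.9] min [ 574.5 -112.     5.2] max [704.8  55.3 147.5]
[[-10.0, -30.3, -14.2, 0.0027, -0.0629, -0.0084], [-10.6, -30.4, -13.5, 0.0027, -0.0629, -0.0084], [-11.2, -30.6, -12.7, 0.0027, -0.0629, -0.0084], [-11.7, -30.7, -11.9, 0.0027, -0.0629, -0.0084], [-12.2, -30.8, -11.1, 0.0027, -0.0629, -0.0084]]
[[-12.6, -30.9, -10.2, 0.0027, -0.0629, -0.0084], [-13.0, -31.1, -9.3, 0.0027, -0.0629, -0.0084], [-13.2, -31.2, -8.4, 0.0027, -0.0629, -0.0084], [-13.5, -31.3, -7.5, 0.0027, -0.0629, -0.0084], [-13.7, -31.5, -6.6, 0.0027, -0.0629, -0.0084]]
```

View pics/lean.png

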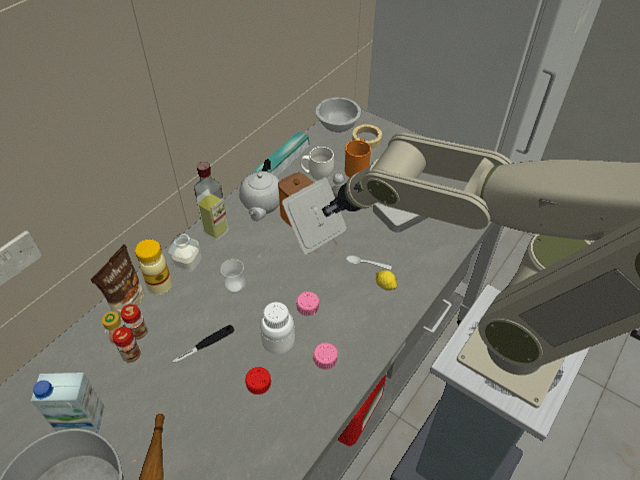

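The lid leans steadily against the canister at (313,215), slant 54 degrees, and the gripper is clear of it. Next I'm going to the jar.

apply_moves([
  [-10.0,-30.3,-14.2,0.0027,-0.0629,-0.0084],
  [-10.6,-30.4,-13.5,0.0027,-0.0629,-0.0084],
  [-11.2,-30.6,-12.7,0.0027,-0.0629,-0.0084],
  [-11.7,-30.7,-11.9,0.0027,-0.0629,-0.0084],
  [-12.2,-30.8,-11.1,0.0027,-0.0629,-0.0084],
], fingers=85)

```text
time: 12.78
tool_pos: [536.0, 160.3, 180.9]
tcp_rot: [179.5, -17.8, -12.3]
ft_force: [-0.0, 0.4, -0.6]
finger_gap: 84.8
grip_force: 0.0
```

apply_moves([
  [-12.6,-30.9,-10.2,0.0027,-0.0629,-0.0084],
  [-13.0,-31.1,-9.3,0.0027,-0.0629,-0.0084],
  [-13.2,-31.2,-8.4,0.0027,-0.0629,-0.0084],
  [-13.5,-31.3,-7.5,0.0027,-0.0629,-0.0084],
  [-13.7,-31.5,-6.6,0.0027,-0.0629,-0.0084],
])

```text
time: 13.4
tool_pos: [495.8, 327.8, 208.6]
tcp_rot: [179.9, 0.3, -10.0]
ft_force: [0.0, 0.2, 0.2]
finger_gap: 85.0
grip_force: 0.0
```

Run:
```python
from h import *
s=sense();print({k:np.round(s[k],2).tolist() for k in("time","joint_pos","tool_pos","tcp_rot","ft_force","finger_gap")})
for n in("scene","top"):
    p,d,W=cloud(n);W=W.reshape(-1,3)
    T=W[(np.hypot(W[:,0]-496,W[:,1]-327)<45)&(W[:,2]>126)&(W[:,2]<136)]
    if len(T)>20: print(n,len(T),cv2.minEnclosingCircle(T[:,:2].astype(np.float32)),np.median(T[:,2]))
    print([(np.round(r["xyz"]).tolist(),round(r["confidence"],2)) for r in models.place_of("cap_top",n)])
go([180,0,-10],[496.5,327,150],5)
```

```text
{'time': 13.4, 'joint_pos': [28.47, 7.46, 87.65, 0.09, 85.14, 128.46], 'tool_pos': [495.77, 327.77, 208.62], 'tcp_rot': [179.92, 0.25, -10.0], 'ft_force': [0.02, 0.2, 0.15], 'finger_gap': 84.96}
scene 397 ((495.520263671875, 328.521728515625), 31.42269515991211) 130.19821533452776
[([460.0, 449.0, 28.0], 0.86), ([371.0, 298.0, 31.0], 0.73), ([501.0, 327.0, 132.0], 0.6), ([498.0, 201.0, 29.0], 0.59), ([495.0, 329.0, 96.0], 0.48)]
top 31 ((500.6305236816406, 307.40740966796875), 23.08525848388672) 130.57157525090946
[([459.0, 445.0, 30.0], 0.57), ([498.0, 198.0, 29.0], 0.57), ([364.0, 302.0, 31.0], 0.54), ([498.0, 330.0, 130.0], 0.38), ([498.0, 326.0, 101.0], 0.19)]
[[0.1, -0.1, 11.7, 0.0004, 0.0003, 0.0001], [0.1, -0.1, 11.7, 0.0004, 0.0003, 0.0001], [0.1, -0.1, 11.7, 0.0004, 0.0003, 0.0001], [0.1, -0.1, 11.7, 0.0004, 0.0003, 0.0001], [0.1, -0.1, 11.7, 0.0004, 0.0003, 0.0001]]
```

apply_moves([
  [0.1,0,20,0.0004,0.0008,0],
  [0.1,0,20,0.0004,0.0008,0],
  [0.1,0,20,0.0004,0.0008,0],
  [0.1,0,20,0.0004,0.0008,0],
  [0.1,0,20,0.0004,0.0008,0],
])

```text
time: 14.22
tool_pos: [496.5, 326.7, 108.6]
tcp_rot: [-179.9, -0.2, -10.0]
ft_force: [0.3, -0.1, 0.6]
finger_gap: 84.9
grip_force: 0.0
```

apply_moves([
  [0,0,3,0,0,0],
  [0,0,3,0,0,0],
  [0,0,0,0,0,0],
  [0,0,0,0,0,0],
  [0,0,0,0,0,0],
])

```text
time: 14.85
tool_pos: [497.0, 327.1, 104.9]
tcp_rot: [-179.8, -0.2, -10.0]
ft_force: [0.2, 1.2, -0.4]
finger_gap: 85.0
grip_force: 0.0
```

apply_moves([
  [0,0,0,0,0,0],
  [0,0,0,0,0,0],
  [0,0,0,0,0,0],
  [0,0,0,0,0,0],
  [0,0,0,0,0,0],
], fingers=0, grip_force=30)

```text
time: 15.48
tool_pos: [496.8, 327.0, 104.5]
tcp_rot: [-179.9, -0.2, -10.0]
ft_force: [-0.8, 0.3, 4.1]
finger_gap: 59.2
grip_force: 35.4
```

Run:
```python
from h import *
s=sense();print({k:np.round(s[k],2).tolist() for k in s})
```

```text
{'time': 15.48, 'joint_pos': [28.43, 11.79, 94.03, -0.02, 73.93, 128.44], 'qd': [-0.05, 0.06, 0.03, -0.15, -0.02, -0.04], 'joint_efforts': [-0.21, -55.86, -45.6, -0.1, -0.24, -0.0], 'tool_pos': [496.81, 327.04, 104.48], 'tcp_rot': [-179.86, -0.2, -10.0], 'ft_force': [-0.78, 0.29, 4.08], 'wrist_torque': [0.02, 0.19, -0.04], 'grip_force': 35.45, 'finger_gap': 59.22}
```

apply_moves([
  [0,0,0,0,0,0],
  [0,0,1,0,0,0],
  [0,0,1,0,0,0],
  [0,0,1,0,0,0],
  [0,0,1,0,0,0],
], grip_force=70)

```text
time: 16.1
tool_pos: [496.9, 327.1, 100.7]
tcp_rot: [-179.9, -0.2, -10.0]
ft_force: [-2.2, 0.0, 6.8]
finger_gap: 58.7
grip_force: 77.6
```

apply_moves([
  [0,0,1,0,0,0],
  [0,0,0.5,0,0,0],
  [0,0,0,0,0,0],
  [0,0,0,0,0,0],
  [0,0,0,0,0,0],
])

```text
time: 16.73
tool_pos: [496.9, 327.1, 99.5]
tcp_rot: [-179.9, -0.2, -10.0]
ft_force: [-3.0, -0.9, 9.3]
finger_gap: 58.3
grip_force: 77.8
```

apply_moves([
  [0,0,0,0,0,-0.07],
  [0,0,0,0,0,-0.07],
  [0,0,0,0,0,-0.07],
  [0,0,0,0,0,-0.07],
  [0,0,0,0,0,-0.07],
])

```text
time: 17.35
tool_pos: [497.7, 327.3, 99.9]
tcp_rot: [-179.9, -0.3, 10.2]
ft_force: [0.4, 0.3, 7.9]
finger_gap: 58.7
grip_force: 77.8
```

apply_moves([
  [0,0,0,0,0,-0.07],
  [0,0,0,0,0,-0.07],
  [0,0,0,0,0,-0.07],
  [0,0,0,0,0,-0.07],
  [0,0,0,0,0,-0.07],
])

```text
time: 17.98
tool_pos: [497.7, 327.3, 99.8]
tcp_rot: [180.0, -0.4, 30.2]
ft_force: [-0.2, -0.3, 8.1]
finger_gap: 58.4
grip_force: 77.8
```

Run:
```python
from h import *
s=sense();print({k:np.round(s[k],2).tolist() for k in s})
```

```text
{'time': 17.98, 'joint_pos': [28.42, 12.09, 94.2, -0.03, 73.35, 88.2], 'qd': [0.0, 0.05, 0.04, 0.08, -0.08, -31.84], 'joint_efforts': [0.07, -53.04, -42.71, 0.04, -0.07, 1.16], 'tool_pos': [497.67, 327.32, 99.83], 'tcp_rot': [179.96, -0.35, 30.23], 'ft_force': [-0.18, -0.28, 8.08], 'wrist_torque': [-0.04, 0.02, 0.0], 'grip_force': 77.85, 'finger_gap': 58.42}
```

apply_moves([
  [0,0,0,0,0,-0.07],
  [0,0,0,0,0,-0.07],
  [0,0,0,0,0,-0.07],
  [0,0,0,0,0,-0.07],
  [0,0,0,0,0,-0.07],
])

```text
time: 18.6
tool_pos: [497.6, 327.3, 99.8]
tcp_rot: [179.8, -0.3, 50.3]
ft_force: [-0.3, -0.6, 8.1]
finger_gap: 58.6
grip_force: 77.8
```

Run:
```python
from h import *
s=sense();print({k:np.round(s[k],2).tolist() for k in s})
for n in("scene","top"): p,Q=lidfit(n)
p=eyes.snapshot("scene")[0]; cv2.imwrite("pics/turn.png",cv2.resize(p[240:400,180:380],None,fx=3,fy=3,interpolation=2)[...,::-1])
```

```text
{'time': 18.6, 'joint_pos': [28.42, 12.09, 94.2, -0.04, 73.36, 68.14], 'qd': [-0.03, 0.03, 0.05, 0.02, 0.01, -31.89], 'joint_efforts': [0.19, -53.07, -42.81, 0.1, -0.14, 1.16], 'tool_pos': [497.64, 327.25, 99.83], 'tcp_rot': [179.84, -0.31, 50.29], 'ft_force': [-0.35, -0.55, 8.14], 'wrist_torque': [-0.03, -0.0, -0.02], 'grip_force': 77.85, 'finger_gap': 58.55}
scene 0.5 670 229 n [-0.617  0.787  0.034] slant 88.0 azim 128.1 c [472.2 357.7  55.9] min [455.6 341.3   9. ] max [490.5 370.1  97.2]
top 0.85 3570 2530 n [-0.785  0.206  0.585] slant 54.2 azim 165.3 c [642.6 -28.8  79.9] min [ 576.8 -113.5    5.3] max [704.6  57.8 146.4]
```

View pics/turn.png

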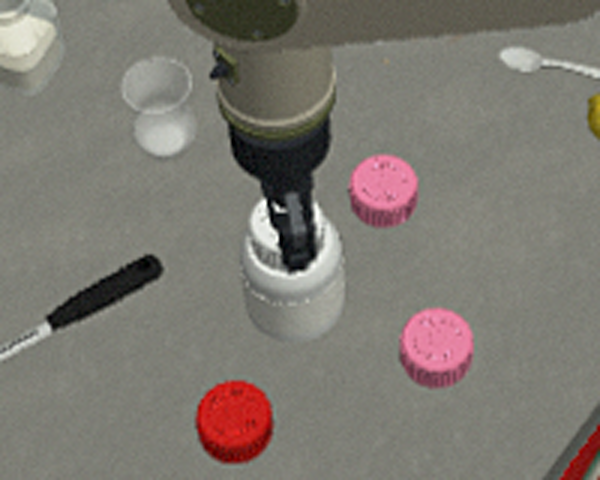

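The crop shows the gripper holding the cap on the upright jar at (290,250), with the glass at (160,105) untouched. I'm lifting a little as a test.

apply_moves([
  [0,0,0,0,0,0],
  [0,0,-2,0,0,0],
  [0,0,-2,0,0,0],
  [0,0,-2,0,0,0],
  [0,0,0,0,0,0],
])

```text
time: 19.48
tool_pos: [497.0, 327.0, 104.9]
tcp_rot: [179.9, -0.2, 50.2]
ft_force: [1.9, 0.0, 2.8]
finger_gap: 58.3
grip_force: 77.3
```

apply_moves([
  [0,0,-0.5,0,0,0],
  [0,0,-0.5,0,0,0],
  [0,0,-0.5,0,0,0],
  [0,0,0,0,0,0],
  [0,0,0,0,0,0],
])

```text
time: 20.1
tool_pos: [496.3, 326.7, 105.9]
tcp_rot: [179.9, -0.1, 50.2]
ft_force: [0.9, 0.0, 1.2]
finger_gap: 58.5
grip_force: 77.1
```

apply_moves([
  [0,0,-0.7,0,0,0],
  [0,0,-0.7,0,0,0],
  [0,0,-0.6,0,0,0],
  [0,0,0,0,0,0],
  [0,0,0,0,0,0],
])

```text
time: 20.72
tool_pos: [496.6, 326.9, 108.2]
tcp_rot: [179.9, -0.2, 50.2]
ft_force: [-0.2, 0.6, -0.7]
finger_gap: 58.5
grip_force: 76.9
```

It is free: only the cap's weight remains. I'm lifting it straight off.

apply_moves([
  [0,0,-4,0,0,0],
  [0,0,-5,0,0,0],
  [0,0,-6,0,0,0],
  [0,0,-6,0,0,0],
  [0,0,-6,0,0,0],
])

```text
time: 21.35
tool_pos: [496.7, 326.9, 135.9]
tcp_rot: [179.9, -0.2, 50.2]
ft_force: [-0.1, 0.1, 0.2]
finger_gap: 58.7
grip_force: 76.9
```

apply_moves([
  [0,0,-10,0,0,0],
  [0,0,-10,0,0,0],
  [0,0,-10,0,0,0],
  [0,0,-6,0,0,0],
  [0,0,0,0,0,0],
])

```text
time: 21.98
tool_pos: [496.8, 327.0, 172.0]
tcp_rot: [179.9, -0.3, 50.2]
ft_force: [0.0, -0.1, -0.6]
finger_gap: 58.7
grip_force: 76.9
```

Run:
```python
from h import *
s=sense();print({k:np.round(s[k],2).tolist() for k in("time","tool_pos","tcp_rot","ft_force","wrist_torque","finger_gap","grip_force","qd")})
p,Q=lidfit("top")
for n in("scene","top"):
    p,d,W=cloud(n)
    for o in("jar","jar_mouth","cap","cap_top","tea_glass","salt_shaker"): print(n,o,[(np.round(r["xyz"]).tolist(),round(r["confidence"],2)) for r in models.place_of(o,n)])
    if n=="scene": cv2.imwrite("pics/end.png",cv2.resize(p[150:390,170:450],None,fx=2.5,fy=2.5,interpolation=2)[...,::-1])
```

```text
{'time': 21.98, 'tool_pos': [496.77, 327.03, 171.99], 'tcp_rot': [179.87, -0.26, 50.16], 'ft_force': [0.0, -0.12, -0.6], 'wrist_torque': [-0.03, 0.03, -0.0], 'finger_gap': 58.75, 'grip_force': 76.88, 'qd': [0.02, 0.66, 0.84, 0.05, -0.36, -0.03]}
top 0.67 3497 2472 n [-0.783  0.216  0.583] slant 54.3 azim 164.6 c [643.1 -26.7  79.8] min [ 577.1 -109.3    6.3] max [704.5  55.3 144.5]
scene jar [([500.0, 328.0, 2.0], 0.65)]
scene jar_mouth [([498.0, 332.0, 120.0], 0.55), ([696.0, 275.0, -1.0], 0.16)]
scene cap [([369.0, 301.0, 1.0], 0.62), ([498.0, 199.0, 3.0], 0.6), ([464.0, 446.0, -2.0], 0.56), ([492.0, 329.0, 163.0], 0.47)]
scene cap_top [([499.0, 326.0, 197.0], 0.82), ([460.0, 449.0, 31.0], 0.72), ([500.0, 197.0, 26.0], 0.59), ([372.0, 298.0, 33.0], 0.56)]
scene tea_glass [([698.0, 273.0, -2.0], 0.9)]
scene salt_shaker []
top jar [([500.0, 328.0, 0.0], 0.92)]
top jar_mouth [([503.0, 327.0, 119.0], 0.87)]
top cap [([462.0, 449.0, -1.0], 0.92), ([502.0, 197.0, -1.0], 0.7), ([495.0, 328.0, 167.0], 0.41)]
top cap_top [([460.0, 445.0, 32.0], 0.83), ([498.0, 196.0, 30.0], 0.55)]
top tea_glass [([696.0, 269.0, 2.0], 0.88)]
top salt_shaker [([681.0, -188.0, -1.0], 0.82)]
```

View pics/end.png

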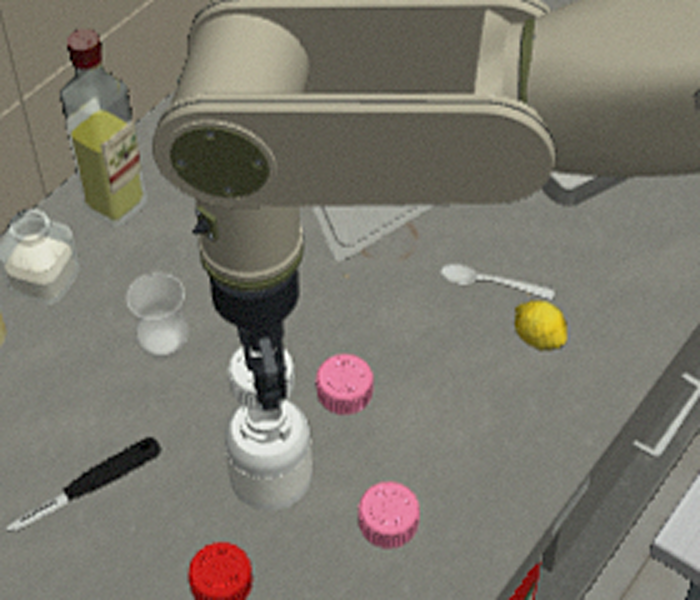

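The cap is held at (262,370) above the open jar mouth at (266,420), and the jar stands upright. The rim is about 50 mm above the mouth, and the lid still leans at 54 degrees. I'm handing in.

```bash
python3 -c "
from bench import job
print(job.hand_in())"
```

```text
the job is handed in; nothing more can be done
None
```

Job handed in: the lid leans on the canister at about 54 degrees with its handle outwards, the cap is held level about 5 cm above the open jar, and the jar, tea glass and salt shaker still stand where they were.

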